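Pin the stop collar on the focus shaft

TASK

The stop collar on the microscope's focus shaft is loose. Turn it so that its thumb screw squarely faces the flat milled on the shaft, feeling for the flat, then tighten the screw firmly down onto the flat without forcing it and let go. Leave the other things on the bench as they are.

Things in the scene. Friction and masses are not known exactly. Their poses are not given: they have to be found in the camera images.
- stand: fixed white stand: base plate 190 (x) by 300 (y) by 14 mm; origin at the centre of its underside, z up. A level steel shaft, 32 mm in diameter, runs along its y axis 115 mm above the origin, held by bearing blocks (56 by 24 mm, tops 140 mm above the origin) at y = -85 and +85 mm; black hand wheel, 66 mm in diameter, on the +y end. The shaft does not turn. Its flat: see collar_axis.
- collar_axis (a point): centre of the loose dark steel collar (58 mm in diameter, 22 mm wide), midway along the shaft; y along the shaft, z out along the screw. Along its whole length the shaft has one visible flat, 4 mm deep, 21 mm wide. It looks upwards but leans by an unmeasured amount, from 0.3 rad towards the stand's +x to 0.35 rad towards its -x: it must be seen or felt.
- collar (a joint): turn of the collar about the shaft, rad: 0 = screw straight up, positive = screw leans towards the stand's -x side. Stops at -1.3 and 1.3; starts at -0.75 to -0.6. Drag about 0.1 N m: it stays where it is left. It cannot slide along the shaft. It faces the flat somewhere between -0.3 and 0.35.
- screw_grip (a point): centre of the thumb screw's grip, a steel bar 30 mm long, 10 mm thick and 23 mm high (along the screw's axis), on a 10 mm stem that comes out of the collar; 58 mm from the shaft's axis when the screw is fully out, 4 mm nearer per rad of turn. z points outwards along the screw, y along the bar's length, x across its thickness.
- screw (a joint): turn of the quarter-turn locking screw, rad: 0 = fully out, bar parallel to the shaft; grows as it is tightened (clockwise seen from outside); stop at 2. Thread drag 0.06 N m. Tightened with 0.15 to 0.25 N m and let go it eases back and stands at about 1.28 if squarely on the flat, 1.22 if 0.065 rad aside, 1.09 at 0.15, 0.91 at 0.23, 0.84 at 0.27, 0.63 at 0.4, 0.4 on the round.
- screw_tip: the screw's flat square end (14 mm wide) inside the collar; origin on the shaft's axis, z outwards. It goes in 4 mm per rad and meets the round of the shaft at 0.2 rad, the flat at 1.2. Pressed down aside of the flat, it pushes the collar a little towards it. Pressed by more than 60 N it would mar the shaft; that takes 0.3 N m on the screw, thread drag included.
- spare_ring: bystander: spare steel ring, 38 mm in diameter, 12 mm high, lying on the stand's base plate; origin at the centre of its underside
- eyepiece: bystander: black eyepiece, 36 mm in diameter, 42 mm high, standing on the stand's base plate; origin at the centre of its underside
- driver: bystander: screwdriver, 150 mm long, lying on the bench
- lens_fluid: bystander: white bottle, 40 mm in diameter, 85 mm high
- mouse: bystander: computer mouse, 100 by 60 by 32 mm
- dish: bystander: clear open dish, 80 mm in diameter, 16 mm high

How it is judged (in metres and radians):
On the way:
1. the screw's end has gone down past the round of the shaft onto the flat (screw beyond 0.6 rad) (value of joint screw above 0.6 rad), for 0.2 s.
At the end, for the whole second after the job is handed in: The screw is turned in beyond 1.21 rad, which is only possible within about 0.07 rad of squarely facing the flat; its end presses on the shaft with more than 5 N, and the collar is at rest (value of joint screw above 1.21 rad and contact force between screw_tip and stand above 5 N and velocity of joint collar between -0.05 and 0.05 rad/s); the robot touches nothing.
It fails at once if the screw's end is forced against the shaft with more than 60 N (contact force between screw_tip and stand above 60 N).
It fails at once if another thing on the bench is pushed more than 30 mm or tipped over (distance of any of spare_ring, eyepiece, driver, lens_fluid, mouse, dish from where it was at the start of the episode above 0.03 m or angle between any of eyepiece, lens_fluid's own z axis and vertical above 0.6 rad).
It also fails if it takes over 72 s, if anything falls off the work surface, if the arm or the gripper's body presses on something with over 40 N, if the wrist force passes 120 N, or if a joint passes its speed limit or range.

ROBOT

A 6-joint arm with a two-finger parallel gripper is mounted at the origin on the work surface. World frame = base frame: x ahead of the robot, y to its left, z up, the work surface at z = 0. Lengths are in mm, angles in rad, forces in N, time in s.
With the tool pointing down it reaches from about 250 to 850 mm from the base axis. Payload 12.5 kg.
Tool frame: the origin (TCP) lies at the very end of the fingers, on their centre line; the grasp point (between the pads) lies env.tcp_to_grasp behind it (env.tcp_to_grasp is the distance from the TCP to the grasp point, in mm); z points along the fingers, y is the line along which they close (so a half turn about z gives the same grasp; the last joint's range is limited). The gripper opens to 93 mm and grips with 3 to 60 N. Pads are 15 mm wide; open, the fingers measure 128 mm over their backs; the gripper's body (75 mm by 188 mm) begins 65 mm behind the grasp point.
Start: joints at [1.147, 0.351, 1.652, -0, 1.139, -0.085], TCP at [182.764, 518.731, 218.633] pointing down, gripper open.
Joint ranges: [-2.75, 2.75], [-0.79, 2.1], [0.01, 2.65], [-1.57, 4.71], [0.07, 3.14], [-2.87, 2.87]. Speed limits (rad/s): [2.22, 2.22, 2.79, 3.14, 3.14, 3.14].

INTERFACE

Orientations are given as [roll, pitch, yaw] about the fixed x, y, z axes, in that order (R = Rz(yaw) Ry(pitch) Rx(roll)).
In Python, from cell import env, cams gives the robot as it stands. The module is installed in compiled form; this text tells all that it offers.
- The arm moves only by the tool step_arm, never from a script. Its argument "plan" is a list of rows, each a list of 6 numbers: the shift along the tool's x, y, z scaled (see below), then the turn, a rotation vector about the tool's x, y, z scaled (see below). In form: [[dx, dy, dz, rx, ry, rz], ...]. A call has exactly 8 rows; each row is the pose to reach, as a shift and turn from the pose commanded when the call began, along the tool's axes at that moment; what a row does not reach only later rows make up. The controller multiplies each number of a shift by 40 cm and each number of a turn by 90 degrees. A row lasts 1/8 s, in which the tool goes at most 62.5 mm and 10.7 degrees, less where a joint would pass 70% of its speed; a pose out of reach is approached as far as the arm can. A call with a number of a shift or a turn outside -1 to 1 is refused whole. A call with a gripper value outside its range is refused whole. "claw" is the closure in counts, from 0 (fully open) to 255 (shut), set as the call begins (left out, the last holds). The fingers move at their own pace and stop on an object; the grip force is fixed at half the most. Time passes only in rows, so rows that repeat a pose let the fingers close, or fill a call up. It gives the time, the measured TCP pose, the force, the opening and the grip force at its end, in the units of the state.
- env.sense(): the state, without advancing time (a new reading comes with each control period).
- cams.snapshot(name): name is "side" or "top"; returns (picture, depth): 384x512x3 uint8, red, green, blue; 384x512 float32, mm along the optical axis (not along the pixel's ray), 0 where there is no reading.
- cams.camera_params(name): a dict with "mtx" (3x3 intrinsics, pixels), "pose" (4x4, takes a point from camera to world coordinates). Camera axes: x right, y up, looking along -z (the intrinsics and any distortion apply to the point x, -y, -z); pixel columns grow to the right and rows downward; lengths in mm; the calibration is good to about 2 mm. A picture is of the moment at which its call begins. camera_params takes no time and is no camera call.
- env.job_done(): hands the job in; it is judged then, once.
The state is a dict: "t": time; "qpos": joint angles; "dq": joint speeds; "effort": joint torques, N m; "position": TCP position; "tool_rot": TCP orientation; "wrist_force": force on the tool from outside, world axes, zero at the start; "moment": the same for the moment, N m; "opening": finger opening in mm; "finger_force": force on a finger pad.
Only numpy, scipy, OpenCV 4.12 (cv2) and the standard library are available. Lean on these libraries where they do the work, as an engineer would, in place of code of your own. Each camera call takes 0.05 s, during which the arm holds its last target. There are 200 camera calls.

## Working session

There is one attempt and no reset: what is moved stays moved. The work goes in short steps, Python scripts to look and compute and a tool call to move; the robot and the scene stay as the last step left them, time stands still between calls to the robot, and variables do not carry over. Pictures are saved under pics/ and viewed, at most 10 in all, crops included, and the job is handed in when it is done.

Besides the shell and the picture viewer there is one more tool, called after "Request:" by a JSON object that holds its "fn" and its "kwargs". step_arm: Moves the arm, as the interface text tells. Its arguments: {"type":"object","properties":{"plan":{"type":"array"},"claw":{"type":"number"}},"required":["plan"]}

```bash
mkdir -p pics
cat > h.py <<'E'
import numpy as np, cv2
from cell import env, cams
def snap(n,f):
    p,d=cams.snapshot(n); cv2.imwrite(f'pics/{f}.png',p[:,:,::-1]); np.savez(f'{f}.npz',p=p,d=d); return p,d
def world(n,u,v,d):
    c=cams.camera_params(n);K=np.array(c['mtx']);P=np.array(c['pose'])
    x=(u-K[0,2])/K[0,0]*d;y=(v-K[1,2])/K[1,1]*d
    return (P[:3,:3]@np.stack([x,-y,-d*np.ones_like(x)])).T+P[:3,3]
E
python3 - <<'E'
from h import *
print(env.sense(),env.tcp_to_grasp)
for n in('side','top'):
    snap(n,n+'0'); c=cams.camera_params(n); print(np.round(c['mtx'],1).tolist(),np.round(c['pose'],3).tolist())
a=cv2.imread('pics/side0.png');b=cv2.imread('pics/top0.png')
E
```

```text
{'t': 0.0, 'qpos': array([ 1.14739366e+00,  3.51232332e-01,  1.65242570e+00, -9.89387296e-06,
        1.13909058e+00, -8.46351777e-02]), 'dq': array([-0.00101731,  0.00050549, -0.00156355, -0.00131273, -0.00093803,
        0.0004857 ]), 'effort': array([-6.99703596e-04, -4.97325003e+01, -2.85259902e+01,  6.98648952e-02,
        2.56990566e-02, -8.88326349e-05]), 'position': array([182.6334589 , 518.42752065, 218.10295259]), 'tool_rot': array([-3.14044007e+00, -8.87692760e-05,  2.80282926e+00]), 'wrist_force': array([1.08958156, 0.16743627, 0.01226982]), 'moment': array([-0.01287437, -0.02770858, -0.02732707]), 'finger_force': 0.0, 'opening': 93.15621015963625} 18.8
[[430.7, 0.0, 251.3], [0.0, 430.7, 185.1], [0.0, 0.0, 1.0]] [[0.821, 0.388, -0.418, 85.761], [-0.57, 0.575, -0.586, -708.434], [0.013, 0.72, 0.694, 948.403], [0.0, 0.0, 0.0, 1.0]]
[[366.5, 0.0, 254.6], [0.0, 366.5, 189.5], [0.0, 0.0, 1.0]] [[-0.155, 0.966, -0.206, 368.777], [-0.988, -0.152, 0.031, 0.24], [-0.002, 0.208, 0.978, 1042.768], [0.0, 0.0, 0.0, 1.0]]
```

View pics/side0.png

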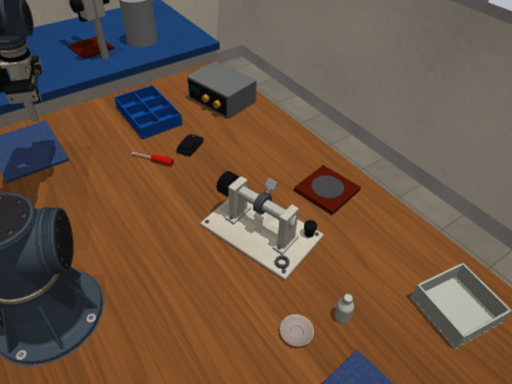

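View pics/top0.png

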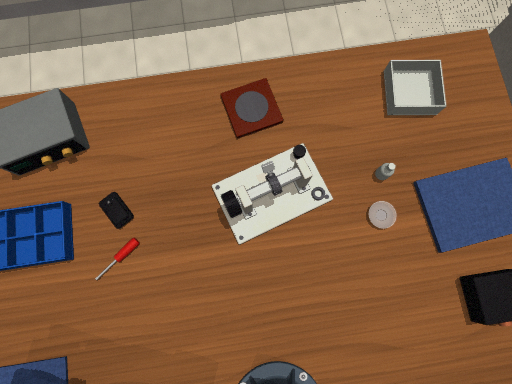

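The stand is at top-view pixels ~(272,193) and side-view ~(262,225). The screw bar, light grey, is at top (267,168) and side (271,185), leaning away from the robot. The hand wheel is at top (232,203). Next I'll measure and zoom in.

Run:
```python
from h import *
for n in('top','side'):
    z=np.load(n+'0.npz');p,d=z['p'],z['d']
    vv,uu=np.mgrid[:384,:512]
    W=world(n,uu.ravel(),vv.ravel(),d.ravel().astype(float)).reshape(384,512,3)
    c=(slice(140,245),slice(205,340)) if n=='top' else (slice(165,280),slice(195,330))
    m=np.zeros((384,512),bool);m[c]=True
    hsv=cv2.cvtColor(p,cv2.COLOR_RGB2HSV)
    pl=m&(abs(W[...,2]-14)<6)&(d>0)&(hsv[...,1]<60)&(hsv[...,2]>120)
    pts=W[pl][:,:2].astype(np.float32)
    r=cv2.minAreaRect(pts);print(n,'plate z',np.median(W[pl][:,2]),r)
    k=m&(W[...,2]>126)&(W[...,2]<220)&(d>0)
    for lo,hi in((100,125),(125,135),(135,145),(145,155),(155,170),(170,190)):
        s=m&(W[...,2]>lo)&(W[...,2]<hi);print(lo,hi,s.sum(),W[s].mean(0).round(1) if s.any() else '')
    q=p[140:230,215:335] if n=='top' else p[165:255,205:325]
    cv2.imwrite(f'pics/{n}c.png',cv2.resize(q,None,fx=6.6,fy=6.6,interpolation=cv2.INTER_CUBIC)[:,:,::-1])
```

```text
top plate z 13.086529829136452 ((571.368408203125, -79.11824035644531), (188.55369567871094, 298.0810852050781), 16.695911407470703)
100 125 354 [560.  -68.6 120. ]
125 135 484 [563.9 -63.6 128.1]
135 145 716 [562.3 -50.3 139.8]
145 155 100 [550.4   9.5 147.8]
155 170 101 [605.9 -68.5 163.5]
170 190 5 [610.3 -68.2 170.9]
side plate z 13.420936240281321 ((570.5867309570312, -78.645751953125), (189.1331329345703, 300.4183654785156), 16.90943717956543)
100 125 529 [555.1 -78.2 115.7]
125 135 474 [561.9 -67.7 128.6]
135 145 534 [563.2 -59.1 139.8]
145 155 81 [557.7  -3.1 148.2]
155 170 85 [605.6 -69.9 162.9]
170 190 5 [609.8 -70.1 171.7]
```

View pics/topc.png

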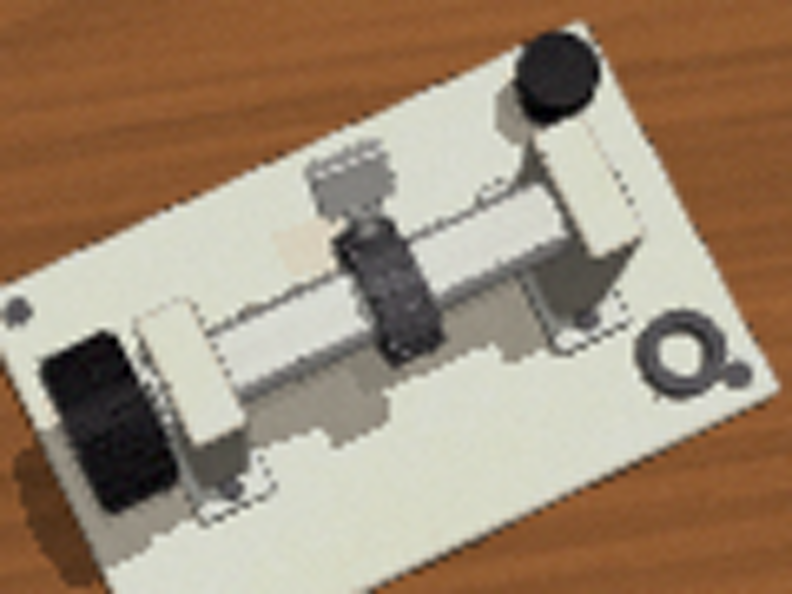

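View pics/sidec.png

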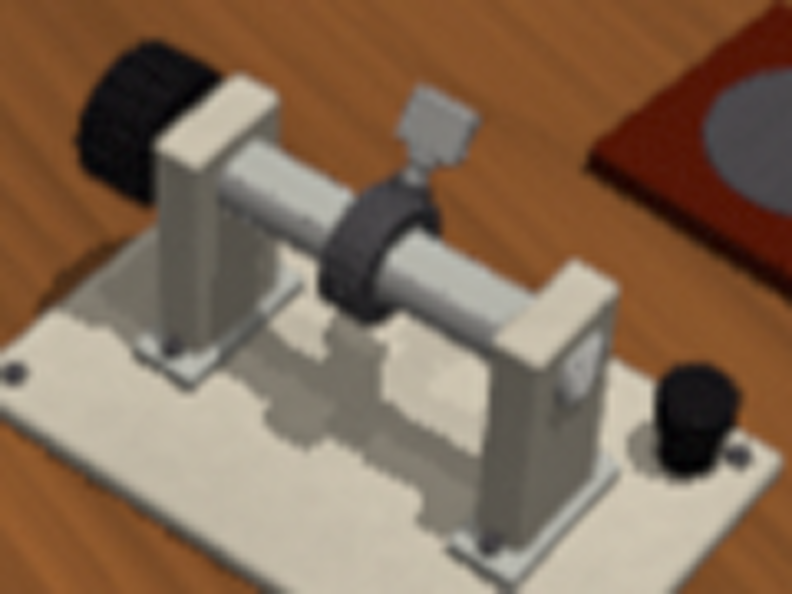

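Zoomed views: the shaft lies level between the two blocks, with the collar at its middle. The screw leans towards stand +x at about 0.65 rad, and a bright upper band on the shaft is the flat. Stand centre is (571,-79), yaw ≈0.293. I'll estimate the flat's lean from depth and shading.

Run:
```python
from h import *
from scipy.optimize import least_squares
yaw=np.radians(16.8);c,s=np.cos(yaw),np.sin(yaw)
for n in('top','side'):
    z=np.load(n+'0.npz');p,d=z['p'],z['d'];vv,uu=np.mgrid[:384,:512]
    W=world(n,uu.ravel(),vv.ravel(),d.ravel().astype(float)).reshape(384,512,3)-[571,-79,0]
    X=W[...,0]*c+W[...,1]*s;Y=-W[...,0]*s+W[...,1]*c;Z=W[...,2]-115
    g=p.mean(2)
    m=(abs(Y)>18)&(abs(Y)<66)&(abs(X)<24)&(Z>-14)&(Z<25)&(d>0)
    x,zz,b=X[m],Z[m],g[m]
    for lo in range(-18,20,2):
        k=(x>=lo)&(x<lo+2)
        if k.sum()>5: print(n,lo+1,k.sum(),'z %.1f sd %.1f bright %.0f'%(np.median(zz[k]),zz[k].std(),np.median(b[k])))
    # collar & blocks check
    k=(abs(Y)<9)&(abs(X)<32)&(Z>5)&(Z<33)&(d>0)&(g<100);
    f=least_squares(lambda q:np.hypot(X[k]-q[0],Z[k]-q[1])-29,[0,0],loss='soft_l1');print('collar axis',f.x,k.sum(),Y[k].mean())
    k=(abs(Y)<22)&(X>20)&(Z>37)&(d>0);print('grip',X[k].mean(),Y[k].mean(),Z[k].mean(),Y[k].min(),Y[k].max(),k.sum())
```

```text
top -15 32 z 1.6 sd 2.8 bright 96
top -13 36 z 7.8 sd 2.5 bright 114
top -11 39 z 9.7 sd 2.0 bright 142
top -9 28 z 11.4 sd 1.9 bright 209
top -7 25 z 11.2 sd 1.5 bright 213
top -5 33 z 11.1 sd 1.6 bright 212
top -3 30 z 11.0 sd 1.9 bright 211
top -1 25 z 11.9 sd 1.5 bright 211
top 1 29 z 11.0 sd 1.7 bright 210
top 3 28 z 11.2 sd 1.5 bright 212
top 5 30 z 11.3 sd 1.6 bright 213
top 7 29 z 11.6 sd 1.8 bright 213
top 9 26 z 11.6 sd 1.6 bright 213
top 11 28 z 11.5 sd 1.6 bright 198
top 13 20 z 9.2 sd 1.4 bright 128
top 15 16 z 6.2 sd 1.1 bright 127
collar axis [ 2.38840626 -0.49758978] 136 0.2908673352166434
grip 35.66410857625195 0.05478288760199848 47.80358449155882 -15.199811005225996 14.746567992695262 118
side -15 30 z 1.1 sd 3.7 bright 86
side -13 80 z 3.2 sd 5.4 bright 99
side -11 45 z 8.7 sd 6.2 bright 123
side -9 37 z 11.0 sd 3.5 bright 144
side -7 20 z 12.0 sd 1.4 bright 170
side -5 18 z 11.9 sd 1.6 bright 178
side -3 13 z 11.7 sd 1.4 bright 178
side -1 26 z 11.9 sd 1.6 bright 177
side 1 17 z 11.7 sd 1.8 bright 177
side 3 19 z 12.0 sd 1.9 bright 178
side 5 26 z 11.5 sd 1.9 bright 178
side 7 14 z 11.8 sd 1.1 bright 179
side 9 19 z 12.6 sd 1.4 bright 177
side 11 19 z 12.0 sd 1.1 bright 168
collar axis [3.37619304 0.08259084] 126 -0.6214497828871174
grip 962.0303772870143 -1.2158959745680407 71.35345334555379 -21.778098865065317 21.777088406067264 309
```

```bash
cat >> h.py <<'E'
from scipy.spatial.transform import Rotation as Ro
YAW=np.radians(16.8);O=np.array([572.,-78.7,115.])
XS=np.array([np.cos(YAW),np.sin(YAW),0]);ZS=np.array([0,0,1.])
def target(q,rg,th=0):   # collar angle, radius of grasp point, screw angle
    o=-np.sin(q)*XS+np.cos(q)*ZS; z=-o; y=np.cos(q)*XS+np.sin(q)*ZS
    R=Ro.from_matrix(np.c_[np.cross(y,z),y,z])*Ro.from_rotvec([0,0,th])
    return O+o*(rg-env.tcp_to_grasp),R
def row(pos,R,s=None,p0=None,R0=None):
    s=s or env.sense()
    if p0 is None: p0,R0=s['position'],Ro.from_euler('xyz',s['tool_rot'])
    return np.round(np.r_[R0.inv().apply(pos-p0)/400,(R0.inv()*R).as_rotvec()/(np.pi/2)],4).tolist()
def state(th=None):
    s=env.sense();p=s['position'];R=Ro.from_euler('xyz',s['tool_rot']);z=R.as_matrix()[:,2]
    q=np.arctan2(z@XS,-z@ZS); a=p+18.8*-z-O
    y=R.as_matrix()[:,1]; _,R0=target(q,60); rv=(R0.inv()*R).as_rotvec()
    print('t %.2f q(tool) %.3f th %.3f grasp pt: ang %.3f r %.1f y %.1f | F tool %s M tool %s open %.1f ff %.1f'%(s['t'],q,rv[2],np.arctan2(-(a@XS),a@ZS),np.hypot(a@XS,a@ZS),a@np.cross(ZS,XS),np.round(R.inv().apply(s['wrist_force']),1),np.round(R.inv().apply(s['moment']),3),s['opening'],s['finger_force']),'q',np.round(s['qpos'],2))
E
python3 - <<'E'
from h import *
p,R=target(-.69,150);print(p,row(p,R))
s=env.sense();print(row((p+s['position'])/2+[40,0,20],Ro.from_euler('xyz',s['tool_rot'])))
E
```

```text
[651.94927255 -54.56189149 216.18747717] [-1.5827, -0.961, 0.0058, 0.4054, 0.2061, 0.5729]
[-0.8857, -0.4473, -0.0472, 0.0, 0.0, 0.0]
```

Request:
{"fn": "step_arm", "kwargs": {"plan": [[-0.12,-0.07,-0.05,0,0,0.05],[-0.24,-0.14,-0.05,0,0,0.1],[-0.36,-0.21,-0.05,0,0,0.15],[-0.48,-0.28,-0.05,0,0,0.2],[-0.6,-0.35,-0.05,0,0,0.25],[-0.72,-0.43,-0.05,0,0,0.3],[-0.85,-0.5,-0.05,0,0,0.35],[-0.85,-0.5,-0.05,0,0,0.35]]}}

```text
t: 1.1
position: [438.7, 214.6, 238.3]
tool_rot: [-3.141, 0.0, 2.248]
wrist_force: [0.2, 0.5, 0.2]
opening: 93.2
finger_force: 0.0
```

Run:
```python
from h import *
state();p,R=target(-.69,150);print(row(p,R))
```

```text
t 1.10 q(tool) -0.000 th -0.384 grasp pt: ang 0.293 r 148.5 y 319.3 | F tool [ 0.3  0.5 -0.2] M tool [0.053 0.043 0.019] open 93.2 ff 0.0 q [ 0.36  0.22  1.78 -0.    1.14 -0.32]
[-0.8584, -0.0058, 0.0556, 0.4336, 0.0844, 0.2343]
```

Request:
{"fn": "step_arm", "kwargs": {"plan": [[-0.12,0,0,0.05,0.01,0.03],[-0.25,0,0,0.11,0.02,0.06],[-0.38,0,0,0.17,0.03,0.09],[-0.51,0,0,0.23,0.045,0.12],[-0.64,0,0.01,0.29,0.056,0.16],[-0.76,0,0.03,0.35,0.07,0.19],[-0.858,-0.006,0.055,0.43,0.084,0.234],[-0.858,-0.006,0.055,0.434,0.084,0.234]]}}

```text
t: 2.1
position: [651.5, -51.8, 210.3]
tool_rot: [-2.442, -0.002, 1.868]
wrist_force: [0.5, 1.3, -0.4]
opening: 92.9
finger_force: 0.0
```

Run:
```python
from h import *
state();p,R=target(-.69,150);print(row(p,R));p,R=target(-.69,60);print(row(p,R))
```

```text
t 2.10 q(tool) -0.700 th -0.005 grasp pt: ang -0.719 r 145.7 y 2.8 | F tool [ 1.1  0.9 -0.2] M tool [-0.281 -0.075  0.01 ] open 92.9 ff 0.0 q [-0.06  0.95  0.79 -0.25  2.05 -0.39]
[-0.0069, -0.0103, -0.0107, -0.0061, 0.0006, 0.003]
[-0.0067, -0.0081, 0.2143, -0.0061, 0.0006, 0.003]
```

Request:
{"fn": "step_arm", "kwargs": {"plan": [[-0.007,-0.01,0.03,-0.006,0,0.003],[-0.007,-0.01,0.06,-0.006,0,0.003],[-0.007,-0.01,0.1,-0.006,0,0.003],[-0.007,-0.009,0.13,-0.006,0,0.003],[-0.007,-0.009,0.16,-0.006,0,0.003],[-0.007,-0.008,0.19,-0.006,0,0.003],[-0.007,-0.008,0.21,-0.006,0,0.003],[-0.007,-0.008,0.21,-0.006,0,0.003]], "claw": 130}}

```text
t: 3.1
position: [598.5, -70.1, 153.6]
tool_rot: [-2.46, 0.003, 1.866]
wrist_force: [-0.1, -0.9, -0.0]
opening: 45.1
finger_force: 0.0
```

Run:
```python
from h import *
state()
p,d=snap('side','side1');q,d=snap('top','top1')
a=cv2.resize(p[145:255,205:325],None,fx=5,fy=5,interpolation=cv2.INTER_CUBIC)[:,:,::-1][:550,:400]
a=cv2.resize(p[150:240,215:315],(400,360),interpolation=cv2.INTER_CUBIC);b=cv2.resize(q[120:210,225:325],(400,360),interpolation=cv2.INTER_CUBIC)
cv2.imwrite('pics/pair1.png',np.hstack([a,b])[:,:,::-1])
```

```text
t 3.10 q(tool) -0.682 th 0.000 grasp pt: ang -0.642 r 66.4 y 0.7 | F tool [-0.9 -0.2  0.2] M tool [-0.22  -0.04   0.029] open 45.1 ff 0.0 q [-0.08  0.87  1.08 -0.25  1.82 -0.36]
```

View pics/pair1.png

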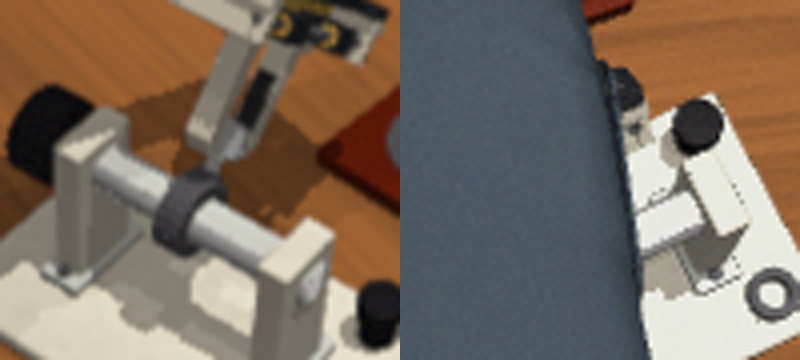

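The left crop (side view) shows the fingers straddling the bar at about crop (240,130); the arm hides the top view. Close in and grip.

Run:
```python
from h import *
state();print(row(*target(-.69,61)))
```

```text
t 3.20 q(tool) -0.680 th 0.000 grasp pt: ang -0.643 r 67.1 y 0.6 | F tool [ 0.5 -0.1  0.6] M tool [-0.264 -0.029 -0.046] open 45.4 ff 0.0 q [-0.08  0.87  1.08 -0.25  1.82 -0.36]
[-0.0012, 0.0073, 0.0153, 0.0061, 0.0026, -0.0002]
```

Request:
{"fn": "step_arm", "kwargs": {"plan": [[-0.001,0.007,0.005,-0.006,0,0],[-0.001,0.007,0.01,-0.006,0,0],[-0.001,0.007,0.015,-0.006,0,0],[-0.001,0.007,0.015,-0.006,0,0],[-0.001,0.007,0.015,-0.006,0,0],[-0.001,0.007,0.015,-0.006,0,0],[-0.001,0.007,0.015,-0.006,0,0],[-0.001,0.007,0.015,-0.006,0,0]]}}

```text
t: 4.2
position: [597.5, -70.8, 147.5]
tool_rot: [-2.47, 0.003, 1.866]
wrist_force: [0.0, 0.1, 0.4]
opening: 45.6
finger_force: 0.0
```

Run:
```python
from h import *
state();print(row(*target(-.69,61)))
```

```text
t 4.20 q(tool) -0.671 th 0.000 grasp pt: ang -0.682 r 60.8 y 0.2 | F tool [ 0.  -0.2 -0.3] M tool [-0.207 -0.045  0.096] open 45.6 ff 0.0 q [-0.09  0.87  1.1  -0.24  1.8  -0.36]
[-0.0004, 0.0004, -0.0004, 0.0118, 0.0026, -0.0]
```

Request:
{"fn": "step_arm", "kwargs": {"plan": [[0,0,0,0.012,0,0],[0,0,0,0.012,0,0],[0,0,0,0.012,0,0],[0,0,0,0.012,0,0],[0,0,0,0.012,0,0],[0,0,0,0.012,0,0],[0,0,0,0.012,0,0],[0,0,0,0.012,0,0]], "claw": 255}}

```text
t: 5.2
position: [597.7, -70.7, 147.5]
tool_rot: [-2.452, 0.003, 1.867]
wrist_force: [4.1, 2.6, -1.5]
opening: 10.1
finger_force: 29.6
```

Run:
```python
from h import *
state()
s=env.sense();p0,R0=s['position'],Ro.from_euler('xyz',s['tool_rot'])
for q in np.linspace(-.68,.03,17)[1:]: print(round(q,3),row(*target(q,61),p0=p0,R0=R0))
```

```text
t 5.20 q(tool) -0.689 th 0.000 grasp pt: ang -0.691 r 61.0 y 0.3 | F tool [ 1.3  4.6 -1.9] M tool [-1.059  0.171  0.107] open 10.1 ff 29.6 q [-0.08  0.88  1.08 -0.25  1.82 -0.36]
-0.636 [-0.0005, -0.0058, 0.0002, -0.0343, 0.0026, 0.0001]
-0.591 [-0.0005, -0.0105, 0.0005, -0.0625, 0.0026, 0.0001]
-0.547 [-0.0005, -0.0152, 0.0011, -0.0908, 0.0026, 0.0002]
-0.503 [-0.0005, -0.0198, 0.0018, -0.119, 0.0026, 0.0002]
-0.458 [-0.0005, -0.0244, 0.0028, -0.1473, 0.0026, 0.0003]
-0.414 [-0.0005, -0.0289, 0.004, -0.1755, 0.0026, 0.0004]
-0.369 [-0.0005, -0.0334, 0.0054, -0.2038, 0.0026, 0.0004]
-0.325 [-0.0005, -0.0378, 0.0069, -0.232, 0.0026, 0.0005]
-0.281 [-0.0005, -0.0421, 0.0087, -0.2603, 0.0026, 0.0005]
-0.236 [-0.0005, -0.0464, 0.0107, -0.2885, 0.0026, 0.0006]
-0.192 [-0.0005, -0.0505, 0.0128, -0.3168, 0.0026, 0.0006]
-0.147 [-0.0005, -0.0546, 0.0151, -0.345, 0.0026, 0.0007]
-0.103 [-0.0005, -0.0585, 0.0176, -0.3733, 0.0026, 0.0008]
-0.059 [-0.0004, -0.0624, 0.0203, -0.4015, 0.0026, 0.0008]
-0.014 [-0.0004, -0.0661, 0.0231, -0.4298, 0.0025, 0.0009]
0.03 [-0.0004, -0.0697, 0.0261, -0.458, 0.0025, 0.0009]
```

Request:
{"fn": "step_arm", "kwargs": {"plan": [[0,-0.0105,0.0005,-0.0625,0.0026,0],[0,-0.0198,0.0018,-0.119,0.0026,0],[0,-0.0289,0.004,-0.1755,0.0026,0],[0,-0.0378,0.0069,-0.232,0.0026,0],[0,-0.0464,0.0107,-0.2885,0.0026,0],[0,-0.0546,0.0151,-0.345,0.0026,0],[0,-0.0624,0.0203,-0.4015,0.0026,0],[0,-0.0689,0.0255,-0.452,0.0025,0.001]]}}

```text
t: 6.2
position: [571.2, -78.7, 157.0]
tool_rot: [3.118, 0.0, 1.863]
wrist_force: [8.5, 4.6, -11.3]
opening: 9.7
finger_force: 29.9
```

Run:
```python
from h import *
state(); snap('top','top2'); snap('side','side2'); state();print(row(*target(.02,61)))
```

```text
t 6.20 q(tool) 0.024 th 0.001 grasp pt: ang 0.020 r 60.8 y 0.3 | F tool [ 2.   9.2 11.6] M tool [-1.827  0.336 -0.013] open 9.7 ff 29.9 q [-0.22  0.46  1.66  0.01  1.01 -0.52]
t 6.30 q(tool) 0.023 th 0.001 grasp pt: ang 0.030 r 60.9 y 0.3 | F tool [ 1.8  8.9 10.6] M tool [-1.956  0.295  0.035] open 9.8 ff 30.0 q [-0.22  0.46  1.66  0.01  1.01 -0.52]
[-0.0008, 0.0013, -0.0003, 0.0022, -0.0002, -0.0009]
```

Request:
{"fn": "step_arm", "kwargs": {"plan": [[0,0,0.001,0,0,0.064],[0,0,0.002,0,0,0.127],[0,0,0.003,0,0,0.191],[0,0,0.004,0,0,0.255],[0,0,0.005,0,0,0.318],[0,0,0.006,0,0,0.382],[0,0,0.007,0,0,0.446],[0,0,0.008,0,0,0.509]]}}

```text
t: 7.3
position: [571.3, -78.6, 153.8]
tool_rot: [3.127, -0.015, 1.061]
wrist_force: [5.2, 3.1, -4.6]
opening: 9.6
finger_force: 30.0
```

Run:
```python
from h import *
state()
```

```text
t 7.30 q(tool) 0.021 th 0.803 grasp pt: ang 0.019 r 57.6 y 0.3 | F tool [5.2 3.  4.7] M tool [-0.855  1.143 -0.064] open 9.6 ff 30.0 q [-0.22  0.46  1.66  0.01  1.    0.28]
```

Request:
{"fn": "step_arm", "kwargs": {"plan": [[0,0,0.0005,0,0,0.032],[0,0,0.001,0,0,0.064],[0,0,0.0015,0,0,0.096],[0,0,0.002,0,0,0.127],[0,0,0.0025,0,0,0.159],[0,0,0.003,0,0,0.191],[0,0,0.0035,0,0,0.223],[0,0,0.0035,0,0,0.223]]}}

```text
t: 8.3
position: [571.3, -78.7, 152.4]
tool_rot: [3.133, -0.019, 0.713]
wrist_force: [6.5, 2.6, -5.0]
opening: 9.6
finger_force: 30.0
```

Run:
```python
from h import *
state()
```

```text
t 8.30 q(tool) 0.020 th 1.151 grasp pt: ang 0.019 r 56.2 y 0.2 | F tool [6.5 2.3 5.2] M tool [-0.4    1.207 -0.072] open 9.6 ff 30.0 q [-0.22  0.46  1.66  0.01  1.    0.63]
```

Request:
{"fn": "step_arm", "kwargs": {"plan": [[0,0,0,0,0,0.006],[0,0,0.0002,0,0,0.012],[0,0,0.0003,0,0,0.018],[0,0,0.0004,0,0,0.025],[0,0,0.0005,0,0,0.032],[0,0,0.0006,0,0,0.038],[0,0,0.0007,0,0,0.045],[0,0,0.0007,0,0,0.045]]}}

```text
t: 9.3
position: [571.2, -78.7, 152.1]
tool_rot: [3.135, -0.019, 0.643]
wrist_force: [5.8, 2.8, -4.5]
opening: 9.9
finger_force: 30.0
```

Run:
```python
from h import *
state()
```

```text
t 9.30 q(tool) 0.020 th 1.221 grasp pt: ang 0.020 r 55.9 y 0.2 | F tool [6.3 1.2 4.6] M tool [-0.265  1.236 -0.039] open 9.9 ff 30.0 q [-0.22  0.46  1.66  0.01  1.    0.7 ]
```

Request:
{"fn": "step_arm", "kwargs": {"plan": [[0,0,0,0,0,0.005],[0,0,0.0001,0,0,0.01],[0,0,0.0002,0,0,0.015],[0,0,0.0003,0,0,0.02],[0,0,0.0004,0,0,0.025],[0,0,0.0004,0,0,0.03],[0,0,0.0005,0,0,0.032],[0,0,0.0005,0,0,0.032]]}}

```text
t: 10.3
position: [571.3, -78.6, 152.0]
tool_rot: [3.136, -0.02, 0.593]
wrist_force: [4.4, 2.7, -3.5]
opening: 9.7
finger_force: 30.0
```

Run:
```python
from h import *
state();[(cams.snapshot('side'),state()) for i in range(2)]
```

```text
t 10.30 q(tool) 0.021 th 1.271 grasp pt: ang 0.019 r 55.8 y 0.3 | F tool [5.1 0.2 3.6] M tool [-0.074  1.258 -0.155] open 9.7 ff 30.0 q [-0.22  0.47  1.66  0.01  1.    0.75]
t 10.35 q(tool) 0.021 th 1.271 grasp pt: ang 0.019 r 55.8 y 0.3 | F tool [6.3 0.4 3.6] M tool [-0.11   1.221 -0.103] open 9.6 ff 30.0 q [-0.22  0.47  1.66  0.01  1.    0.75]
t 10.40 q(tool) 0.021 th 1.271 grasp pt: ang 0.019 r 55.8 y 0.2 | F tool [6.6 1.1 3.3] M tool [-0.103  1.19  -0.118] open 10.0 ff 30.0 q [-0.22  0.47  1.66  0.01  1.    0.75]
```

Request:
{"fn": "step_arm", "kwargs": {"plan": [[0,0,0,0,0,0.003],[0,0,0.0001,0,0,0.006],[0,0,0.0002,0,0,0.009],[0,0,0.0003,0,0,0.012],[0,0,0.0003,0,0,0.016],[0,0,0.0003,0,0,0.019],[0,0,0.0003,0,0,0.019],[0,0,0.0003,0,0,0.019]]}}

```text
t: 11.4
position: [571.3, -78.6, 152.0]
tool_rot: [3.136, -0.02, 0.563]
wrist_force: [5.6, 3.0, -3.2]
opening: 9.8
finger_force: 30.0
```

Run:
```python
from h import *
state();[(cams.snapshot('side'),state()) for i in range(3)]
```

```text
t 11.40 q(tool) 0.021 th 1.301 grasp pt: ang 0.018 r 55.8 y 0.3 | F tool [6.2 0.4 3.4] M tool [-0.002  1.116 -0.157] open 9.8 ff 30.0 q [-0.22  0.47  1.66  0.01  1.    0.78]
t 11.45 q(tool) 0.021 th 1.301 grasp pt: ang 0.019 r 55.8 y 0.2 | F tool [5.8 0.  2.5] M tool [-0.051  1.172 -0.104] open 9.8 ff 30.0 q [-0.22  0.47  1.66  0.01  1.    0.78]
t 11.50 q(tool) 0.021 th 1.301 grasp pt: ang 0.019 r 55.8 y 0.3 | F tool [ 5.9 -0.2  2.8] M tool [-0.059  1.157 -0.106] open 9.8 ff 30.0 q [-0.22  0.47  1.66  0.01  1.    0.78]
t 11.55 q(tool) 0.021 th 1.301 grasp pt: ang 0.019 r 55.8 y 0.3 | F tool [ 6.5 -0.6  2.6] M tool [-0.021  1.188 -0.041] open 9.6 ff 30.0 q [-0.22  0.47  1.66  0.01  1.    0.78]
```

Request:
{"fn": "step_arm", "kwargs": {"plan": [[0,0,0,0,0,0.004],[0,0,0.0001,0,0,0.008],[0,0,0.0002,0,0,0.012],[0,0,0.0003,0,0,0.016],[0,0,0.0004,0,0,0.02],[0,0,0.0004,0,0,0.025],[0,0,0.0004,0,0,0.025],[0,0,0.0004,0,0,0.025]]}}

```text
t: 12.55
position: [571.3, -78.7, 151.9]
tool_rot: [3.137, -0.02, 0.524]
wrist_force: [4.5, 2.2, -1.9]
opening: 9.9
finger_force: 30.0
```

```bash
cat >> h.py <<'E'
def mz(n=6):
    v=[]
    for i in range(n):
        cams.snapshot('side');s=env.sense();v.append(Ro.from_euler('xyz',s['tool_rot']).inv().apply(s['moment'])[2])
    print('Mz %.3f +- %.3f'%(np.mean(v),np.std(v)/n**.5))
E
python3 - <<'E'
from h import *
mz();state()
E
```

```text
Mz -0.161 +- 0.011
t 12.85 q(tool) 0.021 th 1.340 grasp pt: ang 0.019 r 55.7 y 0.3 | F tool [ 4.  -0.2  1.1] M tool [ 0.041  1.162 -0.165] open 9.7 ff 30.0 q [-0.22  0.47  1.66  0.01  1.    0.82]
```

Request:
{"fn": "step_arm", "kwargs": {"plan": [[0,0,0,0,0,0.003],[0,0,0.0001,0,0,0.006],[0,0,0.0001,0,0,0.009],[0,0,0.0002,0,0,0.012],[0,0,0.0002,0,0,0.015],[0,0,0.0002,0,0,0.015],[0,0,0.0002,0,0,0.015],[0,0,0.0002,0,0,0.015]]}}

```text
t: 13.85
position: [571.3, -78.6, 151.9]
tool_rot: [3.137, -0.02, 0.501]
wrist_force: [3.9, 1.9, -1.3]
opening: 9.9
finger_force: 30.0
```

Run:
```python
from h import *
mz(8);state()
```

```text
Mz -0.171 +- 0.016
t 14.25 q(tool) 0.021 th 1.363 grasp pt: ang 0.018 r 55.7 y 0.2 | F tool [ 5.6 -0.2  2.1] M tool [ 0.103  1.075 -0.115] open 9.8 ff 30.0 q [-0.22  0.47  1.66  0.01  1.    0.84]
```

Request:
{"fn": "step_arm", "kwargs": {"plan": [[0,0,0,0,0,0.003],[0,0,0.0001,0,0,0.006],[0,0,0.0001,0,0,0.009],[0,0,0.0002,0,0,0.012],[0,0,0.0002,0,0,0.012],[0,0,0.0002,0,0,0.012],[0,0,0.0002,0,0,0.012],[0,0,0.0002,0,0,0.012]]}}

```text
t: 15.25
position: [571.3, -78.6, 151.9]
tool_rot: [3.138, -0.02, 0.482]
wrist_force: [4.3, 3.7, -1.0]
opening: 9.6
finger_force: 30.0
```

Run:
```python
from h import *
mz(8);state()
```

```text
Mz -0.190 +- 0.008
t 15.65 q(tool) 0.021 th 1.382 grasp pt: ang 0.018 r 55.7 y 0.2 | F tool [ 5.5 -0.5  0.8] M tool [ 0.214  1.03  -0.179] open 9.8 ff 30.0 q [-0.22  0.47  1.66  0.01  1.    0.86]
```

Request:
{"fn": "step_arm", "kwargs": {"plan": [[0,0,0,0,0,0],[0,0,0,0,0,0],[0,0,0,0,0,0],[0,0,0,0,0,0],[0,0,0,0,0,0],[0,0,0,0,0,0],[0,0,0,0,0,0],[0,0,0,0,0,0]], "claw": 120}}

```text
t: 16.65
position: [571.0, -78.9, 151.6]
tool_rot: [3.138, -0.019, 0.482]
wrist_force: [0.1, 0.9, 0.7]
opening: 49.3
finger_force: 0.0
```

Request:
{"fn": "step_arm", "kwargs": {"plan": [[0,0,-0.03,0,0,0],[0,0,-0.08,0,0,0],[0,0,-0.15,0,0,0],[0,0,-0.22,0,0,0],[0,0,-0.3,0,0,0],[0,0,-0.38,0,0,0],[0,0,-0.46,0,0,0],[0,0,-0.5,0,0,0]]}}

```text
t: 17.65
position: [567.4, -80.1, 354.0]
tool_rot: [3.136, -0.021, 0.482]
wrist_force: [-0.4, -0.5, -0.2]
opening: 49.4
finger_force: 0.0
```

Run:
```python
from h import *
state()
p,d=snap('side','side3')
vv,uu=np.mgrid[:384,:512]
W=world('side',uu.ravel(),vv.ravel(),d.ravel().astype(float)).reshape(384,512,3)-O
X=W@XS;Y=W@np.cross(ZS,XS);Z=W[...,2]
k=(abs(X)<24)&(abs(Y)<24)&(Z>44)&(Z<75)&(d>0)
P=np.c_[X[k],Y[k]];print(k.sum(),P.mean(0),np.percentile(Z[k],95));t=(Z>62)&k
for m in(k,t):
    r=cv2.minAreaRect(np.c_[X[m],Y[m]].astype(np.float32));print(m.sum(),r)
    c=np.cov(np.c_[X[m],Y[m]].T);w,v=np.linalg.eigh(c);print(np.arctan2(v[0,1],v[1,1]),w**.5)
cv2.imwrite('pics/s3.png',cv2.resize(p[145:235,215:315],None,fx=6,fy=6,interpolation=cv2.INTER_CUBIC)[:,:,::-1])
```

```text
t 17.65 q(tool) 0.022 th 1.383 grasp pt: ang 0.020 r 257.8 y 0.1 | F tool [-0.6  0.3  0.2] M tool [ 0.062 -0.156  0.04 ] open 49.4 ff 0.0 q [-0.23  0.28  1.41  0.01  1.43  0.86]
69 [-5.10067592 -1.99506996] 65.50000324892719
69 ((-1.5359935760498047, -0.0576934814453125), (31.93552589416504, 11.175167083740234), 16.429546356201172)
-1.8221273365329402 [3.36662429 9.66663109]
25 ((-1.9152517318725586, 0.1376180648803711), (28.901338577270508, 9.629396438598633), 18.974349975585938)
-1.9418661557756807 [3.00392513 7.87387855]
```

View pics/s3.png

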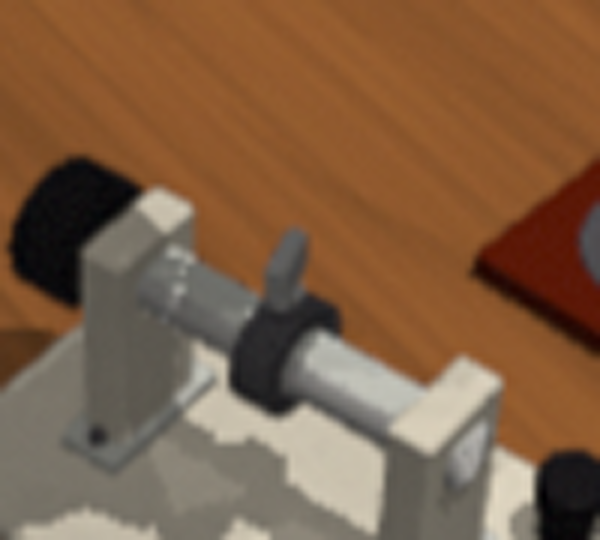

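The side view shows the bar (crop (288,270)) now lying across the shaft, about 17° off square, so θ≈1.27. I'll swing the arm aside and check it once from the top.

Request:
{"fn": "step_arm", "kwargs": {"plan": [[0,-0.1,0,0,0,0],[0,-0.2,0,0,0,0],[0,-0.3,0,0,0,0],[0,-0.4,0,0,0,0],[0,-0.5,0,0,0,0],[0,-0.6,0,0,0,0],[0,-0.7,0,0,0,0],[0,-0.8,0,0,0,0]]}}

```text
t: 18.7
position: [418.0, 204.5, 349.6]
tool_rot: [3.138, -0.018, 0.481]
wrist_force: [0.2, 0.2, -0.0]
opening: 48.9
finger_force: 0.0
```

Run:
```python
from h import *
p,d=snap('top','top4')
vv,uu=np.mgrid[:384,:512]
W=world('top',uu.ravel(),vv.ravel(),d.ravel().astype(float)).reshape(384,512,3)-O
X=W@XS;Y=W@np.cross(ZS,XS);Z=W[...,2]
for lo in(40,50,57):
    k=(abs(X)<24)&(abs(Y)<24)&(Z>lo)&(Z<75)&(d>0)
    if k.sum()<8: continue
    A=np.c_[X[k],Y[k]];w,v=np.linalg.eigh(np.cov(A.T));a=np.degrees(np.arctan2(v[1,1],v[0,1]))
    print(lo,k.sum(),A.mean(0),'theta',np.radians(90-(a+90)%180+90),w**.5,cv2.minAreaRect(A.astype(np.float32)))
cv2.imwrite('pics/t4.png',cv2.resize(p[140:230,215:335],None,fx=6,fy=6,interpolation=cv2.INTER_CUBIC)[:,:,::-1])
```

```text
40 69 [-3.08175525  0.7528484 ] theta 1.2776003992472036 [3.23744401 8.63887304] ((-2.561450958251953, 0.46466541290283203), (29.642927169799805, 11.516875267028809), 18.401958465576172)
50 56 [-2.5158699   0.22100292] theta 1.2898784939201342 [3.11450494 8.72431336] ((-2.3521223068237305, -0.15697479248046875), (29.667621612548828, 10.2487154006958), 17.902177810668945)
57 54 [-2.49947252  0.06139539] theta 1.2910405620539944 [3.05847139 8.61754261] ((-2.3438339233398438, -0.1667766571044922), (29.641281127929688, 10.199804306030273), 18.190433502197266)
```

View pics/t4.png

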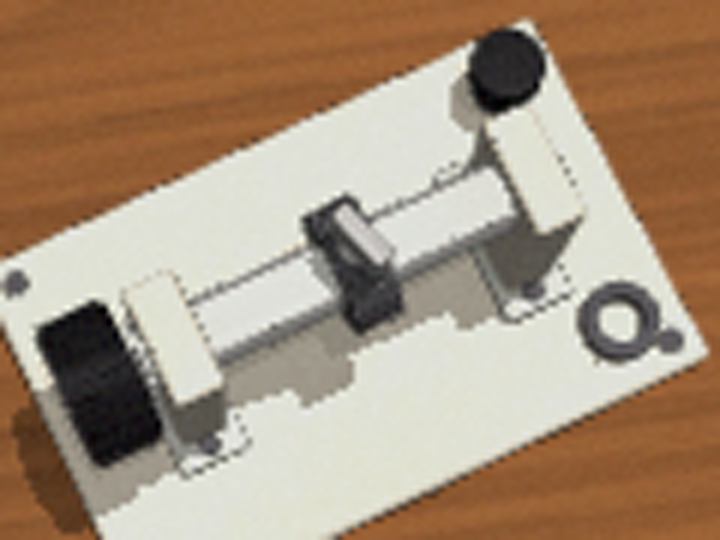

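The top view shows the bar at crop (362,235), with the ring and eyepiece undisturbed. Screw angle is ≈1.28 (outline fit 1.25–1.29), which matches squarely on the flat. Handing in.

```bash
python3 -c "
from cell import env
print(env.job_done())"
```

```text
the job is handed in; nothing more can be done
None
```

The collar is turned to face the flat and the screw is tightened onto it with about 0.19 N m and released; it measures about 1.28 rad in the top view (1.25–1.29), the arm is clear, and the job is handed in, though no verdict was returned.

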